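# Put the rolling pin away from behind the condiments

## Robot

A 6-joint arm with a two-finger parallel gripper is mounted at the origin on a cart in front of the work surface, level with it; the furniture and walls round the work are solid. World frame = base frame: x ahead of the robot, y to its left, z up, the work surface at z = 0. Lengths are in mm, angles in rad, forces in N, time in s.
With the tool pointing down it reaches from about 250 to 775 mm from the base axis. Payload 4 kg.
Tool frame: the origin (TCP) lies between the finger pads; the fingertips stand arm.finger_overhang ahead of it and the grasp point (between the pads) lies 3 mm ahead of it (arm.finger_overhang is the distance from the TCP to the fingertips, in mm); z points along the fingers, y is the line along which they close (so a half turn about z gives the same grasp; the last joint's range is limited). The gripper opens to 85 mm and grips with 20 to 120 N. Pads are 22 mm wide; open, the fingers measure 114 mm over their backs; the gripper's body (76 mm by 85 mm) begins 54 mm behind the grasp point. The pads swing forward as they close: fully open they stand 13 mm farther back than shut.
Start: joints at [-1.425, 0.087, 1.371, -0, 1.684, -0.103], TCP at [135.428, -533.08, 253.341] pointing down, gripper open.
Joint ranges: [-3.1, 3.1], [-0.76, 2.03], [0.27, 2.55], [-1.08, 4.22], [0.17, 2.65], [-2.57, 2.57]. Speed limits (rad/s): [2.79, 2.79, 3.14, 3.14, 3.14, 3.14].

## Interface

Orientations are given as a 3x3 rotation matrix whose columns are the frame's x, y, z axes.
In Python, from bench import arm, grab_frame, camera_info, workorder gives the robot as it stands. The module is installed in compiled form; this text tells all that it offers.
- The arm moves only by the tool servo_tool, never from a script. Its argument "motion" is one flat list of numbers, 7 for each row, row after row: the shift along the world's x, y, z in cm, then the turn, a rotation vector about the world's x, y, z in rad, then the finger opening in cm, from 0 to 8.54. In form: [dx, dy, dz, wx, wy, wz, hand, dx, dy, dz, wx, wy, wz, hand, ...]. A call has 1 to 20 rows; each row shifts and turns the commanded pose from where the row before left it; what a row does not reach is not made up. A row lasts 1/8 s, in which the tool goes at most 62.5 mm and 10.7 degrees, less where a joint would pass 70% of its speed; a pose out of reach is approached as far as the arm can. A call is refused whole if a number of a shift passes 6.25 or a number of a turn 0.188, either way. A call with a gripper value outside its range is refused whole. The fingers move at their own pace and stop on an object; the grip force is fixed at half the most. Time passes only in rows, so rows that do not move let the fingers close. It gives the time, the measured TCP pose, the force, the opening and the grip force at its end, in the units of the state.
- arm.get_state(): the state, without advancing time (a new reading comes with each control period).
- grab_frame(name): name is "side" or "top" or "wrist"; returns (picture, depth): 480x640x3 uint8, red, green, blue; 480x640 float32, mm along the optical axis (not along the pixel's ray), 0 where there is no reading.
- camera_info(name): a dict with "camera_matrix" (3x3 intrinsics, pixels), "origin" and "rotation" of the camera in the world. Camera axes: x right, y down, z forward; pixel columns grow to the right and rows downward; lengths in mm; the calibration is good to about 2 mm. The wrist camera is an equidistant fisheye: a pixel r from the principal point sees the ray r / f radians off the axis. A picture is of the moment at which its call begins: read the wrist's pose just before it. camera_info takes no time and is no camera call; for the wrist camera it gives the pose at the moment of the call.
- workorder.sign_off(): hands the job in; it is judged then, once.
The state is a dict: "t": time; "q": joint angles; "qd": joint speeds; "tau": joint torques, N m; "tcp_pos": TCP position; "eef_rot": TCP orientation; "contact_force": force on the tool from outside, world axes, zero at the start; "torque": the same for the moment, N m; "width": finger opening in mm; "finger_force": force on a finger pad.
Only numpy, scipy, OpenCV 4.12 (cv2) and the standard library are available. Lean on these libraries where they do the work, as an engineer would, in place of code of your own. Each camera call takes 0.05 s, during which the arm holds its last target. There are 200 camera calls.

## Task

Clear the pepper mill, the salt shaker and the spice jar from their coloured pads onto the black tray, standing upright. While they wait there, lay the rolling pin that was behind them into its wooden stand, both handles fully down in the slots, and let go of it. Then put the three back upright, each centred on the pad where it stood at the start, without knocking any of them over, and leave the mug where it is.

Things in the scene. Friction and masses are not known exactly. Their poses are not given: they have to be found in the camera images.
- mill: brown wooden pepper mill, 170 mm tall; body up to 58 mm across, round head 50 mm across from 123 to 159 mm above its foot (the easy grip), small knob on top. The head does not turn. About 0.18 kg. Origin: centre of its underside, z up. Starts upright on one of the three pads.
- shaker: clear and grey salt shaker, 90 mm tall, 44 mm across up to 70 mm height, narrowing to 34 mm at the cap. About 0.1 kg. Origin: centre of its underside, z up. Starts upright on one of the three pads.
- jar: spice jar with brown contents, red and pale label and a brown lid with a yellowish top, round, 41 mm across over its whole height of 105 mm. About 0.11 kg. Origin: centre of its underside, z up. Starts upright on one of the three pads.
- pin: rolling pin: pale barrel 44 mm in diameter, 160 long; at each end a dark handle 18 in diameter (23 in its last 12 mm); 260 long overall, rigid, 0.22 kg. Origin: middle of its axis; its y runs along it; ends alike. Starts with its axis 29 mm above the worktop on a fixed grey rest (36 mm over its 11 mm high ridges), parallel to the row of pads, 68 mm behind it, hemmed in by what stands there.
- pad_red: red silicone pad, a round disc 74 mm in diameter and 5 mm thick, fixed to the worktop. Origin: centre of its underside (z up). At the start one of the three upright things stands centred on it.
- pad_blue: blue silicone pad, a round disc 74 mm in diameter and 5 mm thick, fixed to the worktop. Origin: centre of its underside (z up). At the start one of the three upright things stands centred on it.
- pad_green: green silicone pad, a round disc 74 mm in diameter and 5 mm thick, fixed to the worktop. Origin: centre of its underside (z up). At the start one of the three upright things stands centred on it. The three pads lie in a row at 85 mm spacing, in any order.
- tray: low black tray for setting things aside, fixed, 113 mm (its x) by 263 mm (its y), rim 17 mm high; flat floor 80 by 232 mm, 9 mm above the worktop. Origin: centre of its underside. Lies left or right of the pads, long side roughly along the front edge of the worktop; three things fit along its middle line at 78 mm spacing.
- stand: fixed wooden stand, base 90 (x) by 210 mm (y), 14 thick; two cheeks at y = +95 and -95 mm, 176 mm clear between them, each with an open slot 24 mm wide, floor 52 mm above the worktop, flared to 45 mm at its top (90 mm high). The pin lies along its y, its axis 61 mm up when fully down. Origin: centre of underside. On the other side of the pads from the tray, same lie.
- mug: green and white mug, 101 mm tall, a bystander behind the work that stays where it is. Origin: on its underside.

How it is judged (in metres and radians):
On the way, in this order (a step that is already met when the one before it is completed fails the run):
1. mill, shaker and jar all stand upright and released on the black tray (x of mill in the frame of tray between -0.045 and 0.045 m and y of mill in the frame of tray between -0.122 and 0.122 m and z of mill in the frame of tray between 0.003 and 0.015 m and angle between each of mill, shaker, jar's own z axis and vertical below 0.12 rad and x of shaker in the frame of tray between -0.045 and 0.045 m and y of shaker in the frame of tray between -0.122 and 0.122 m and z of shaker in the frame of tray between 0.003 and 0.015 m and x of jar in the frame of tray between -0.045 and 0.045 m and y of jar in the frame of tray between -0.122 and 0.122 m and z of jar in the frame of tray between 0.003 and 0.015 m and contact force between the fingers and mill below 0.5 N and contact force between the fingers and shaker below 0.5 N and contact force between the fingers and jar below 0.5 N), for 0.2 s.
2. the rolling pin lies released in the stand, both handles down in the slots, while the three still stand on the tray (x of pin in the frame of stand between -0.007 and 0.007 m and y of pin in the frame of stand between -0.012 and 0.012 m and z of pin in the frame of stand between 0.056 and 0.065 m and angle between the y axis of pin and the y axis of stand, either way round below 0.05 rad and x of mill in the frame of tray between -0.045 and 0.045 m and y of mill in the frame of tray between -0.122 and 0.122 m and z of mill in the frame of tray between 0.003 and 0.015 m and angle between each of mill, shaker, jar's own z axis and vertical below 0.12 rad and x of shaker in the frame of tray between -0.045 and 0.045 m and y of shaker in the frame of tray between -0.122 and 0.122 m and z of shaker in the frame of tray between 0.003 and 0.015 m and x of jar in the frame of tray between -0.045 and 0.045 m and y of jar in the frame of tray between -0.122 and 0.122 m and z of jar in the frame of tray between 0.003 and 0.015 m and contact force between the fingers and pin below 0.5 N), for 0.2 s.
At the end, for the whole second after the job is handed in: Pin down into both slots of the stand (axis 56 to 65 mm above the stand's underside, within 7 mm across, 12 mm along and 0.05 rad); mill, shaker and jar upright (0.12 rad), each within 15 mm of where it stood at the start; all released and at rest (x of pin in the frame of stand between -0.007 and 0.007 m and y of pin in the frame of stand between -0.012 and 0.012 m and z of pin in the frame of stand between 0.056 and 0.065 m and angle between the y axis of pin and the y axis of stand, either way round below 0.05 rad and distance of each of mill, shaker, jar from where it was at the start of the episode below 0.015 m and angle between each of mill, shaker, jar's own z axis and vertical below 0.12 rad and linear speed of each of mill, shaker, jar, pin below 0.02 m/s and contact force between the fingers and mill below 0.5 N and contact force between the fingers and shaker below 0.5 N and contact force between the fingers and jar below 0.5 N and contact force between the fingers and pin below 0.5 N); the robot touches nothing.
It fails at once if the mill, shaker or jar is knocked over (angle between any of mill, shaker, jar's own z axis and vertical above 0.7 rad).
It fails at once if the mug is moved more than 30 mm (distance of mug from where it was at the start of the episode above 0.03 m).
It also fails if it takes over 139 s, if anything falls off the work surface, if the arm or the gripper's body presses on something with over 40 N, if the wrist force passes 120 N, or if a joint passes its speed limit or range.

## Working session

There is one attempt and no reset: what is moved stays moved. The work goes in short steps, Python scripts to look and compute and a tool call to move; the robot and the scene stay as the last step left them, time stands still between calls to the robot, and variables do not carry over. Pictures are saved under pics/ and viewed, at most 14 in all, crops included, and the job is handed in when it is done.

Besides the shell and the picture viewer there is one more tool, called after "Call:" by a JSON object that holds its "fn" and its "kwargs". servo_tool: Moves the arm, as the interface text tells. Its arguments: {"type":"object","properties":{"motion":{"type":"array","items":{"type":"number"}}},"required":["motion"]}

```bash
mkdir -p pics
python3 - <<'E'
from bench import arm, grab_frame, camera_info, workorder
import cv2,numpy as np
s=arm.get_state(); print({k:np.round(v,3).tolist() for k,v in s.items()}, arm.finger_overhang)
ims=[]
for n in ("top","side"):
    c=camera_info(n); print(n,np.round(c["camera_matrix"],1).tolist(),np.round(c["origin"],1),np.round(c["rotation"],3).tolist())
    p,d=grab_frame(n); np.savez(f"{n}0.npz",p=p,d=d); cv2.imwrite(f"pics/{n}0.png",p[:,:,::-1])
E
```

```text
{'t': 0.0, 'q': [-1.425, 0.088, 1.372, 0.0, 1.684, -0.103], 'qd': [-0.0, 0.001, -0.0, -0.0, 0.001, 0.002], 'tau': [-0.0, -35.187, -31.327, -0.0, 0.011, 0.0], 'tcp_pos': [135.361, -532.614, 252.105], 'eef_rot': [[0.969, 0.246, -0.0], [0.246, -0.969, 0.002], [0.0, -0.002, -1.0]], 'contact_force': [-0.236, -0.233, -0.388], 'torque': [-0.009, -0.004, -0.0], 'finger_force': 0.0, 'width': 85.546} 22.0
top [[609.8, 0.0, 324.3], [0.0, 609.8, 238.2], [0.0, 0.0, 1.0]] [ 397.3  -68.8 1191.8] [[-0.005, -0.987, 0.162], [-1.0, 0.005, 0.0], [-0.001, -0.162, -0.987]]
side [[449.8, 0.0, 324.7], [0.0, 449.8, 238.6], [0.0, 0.0, 1.0]] [235.5 628.7 648.6] [[-0.896, -0.276, 0.348], [-0.444, 0.542, -0.713], [0.008, -0.793, -0.609]]
```

View pics/top0.png

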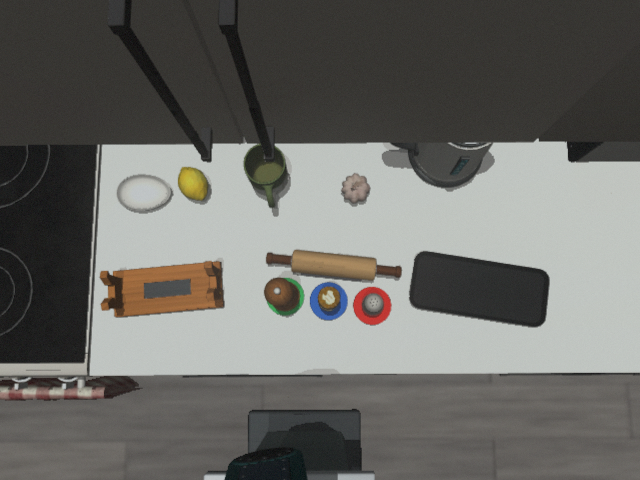

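View pics/side0.png

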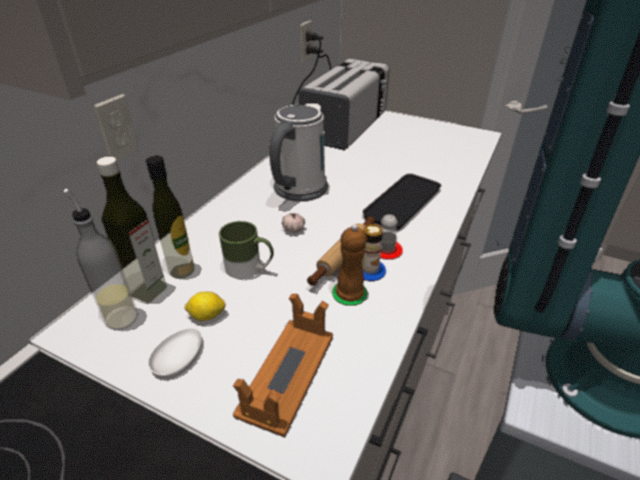

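The top view shows mill (282,292) on green, jar (330,298) on blue, and shaker (373,303) on red. The pin runs from (270,258) to (400,272), the stand is at (163,290), the tray at (480,289) and the mug at (266,170). The side view agrees with this.

```bash
cat > h.py <<'E'
import numpy as np,cv2
from bench import camera_info,grab_frame,arm
def cloud(n,d):
    c=camera_info(n);K=c["camera_matrix"];v,u=np.mgrid[:480,:640]
    r=np.stack([(u-K[0,2])/K[0,0],(v-K[1,2])/K[1,1],np.ones(u.shape)],-1)
    return (r*d[...,None])@np.array(c["rotation"]).T+c["origin"]
def plane(n,uv,z):
    c=camera_info(n);K=c["camera_matrix"];R=np.array(c["rotation"]);o=np.array(c["origin"]);uv=np.atleast_2d(uv).astype(float)
    r=np.c_[(uv[:,0]-K[0,2])/K[0,0],(uv[:,1]-K[1,2])/K[1,1],np.ones(len(uv))]@R.T
    return o+r*((z-o[2])/r[:,2])[:,None]
E
python3 - <<'E'
from h import *
np.set_printoptions(precision=1,suppress=True)
f=np.load("top0.npz");p=f["p"].astype(int);d=f["d"];P=cloud("top",d)
hsv=cv2.cvtColor(f["p"],cv2.COLOR_RGB2HSV)
H,S,V=hsv[...,0].astype(int),hsv[...,1],hsv[...,2]
u0=np.zeros((480,640),bool);u0[270:335,255:400]=1
from scipy.optimize import least_squares
for n,m in dict(red=((H<5)|(H>174))&(S>170)&u0,blue=(abs(H-110)<12)&(S>120)&u0,green=(abs(H-65)<18)&(S>90)&u0).items():
    cn=max(cv2.findContours(m.astype(np.uint8),0,1)[0],key=len) if 0 else np.vstack(cv2.findContours(m.astype(np.uint8),0,1)[0])
    hull=cv2.convexHull(cn)[:,0]; q=plane("top",hull,5)[:,:2]
    r=least_squares(lambda c:np.hypot(*(q-c).T)-37.5,q.mean(0),loss="soft_l1").x
    print(n,m.sum(),r,plane("top",cv2.minEnclosingCircle(hull.astype(np.float32))[0],5)[0])
print("zsurface",np.median(P[340:360,300:400,2]),np.median(P[220:240,300:400,2]))
for n,(u,v,z0,z1) in dict(mill=(282,290,125,175),jar=(330,297,95,115),shaker=(373,301,80,100)).items():
    b=P[v-25:v+25,u-25:u+25].reshape(-1,3);b=b[(b[:,2]>z0)&(b[:,2]<z1)]
    print(n,len(b),b.min(0),b.max(0),(b.min(0)+b.max(0))[:2]/2,np.percentile(b[:,2],90))
# pin barrel
m=(P[...,2]>20)&u0*0
b=P[245:285,262:405].reshape(-1,3);b=b[(b[:,2]>32)&(b[:,2]<60)];b=b[(b[:,0]>0)]
def rect(b):
    (c,s,a)=cv2.minAreaRect(b[:,:2].astype(np.float32));print(len(b),np.array(c),np.array(s),a,b[:,2].max())
rect(b)
b=P[245:350,405:555].reshape(-1,3);bb=b[(b[:,2]>12)&(b[:,2]<30)];rect(bb)
dark=(V<60);t=np.zeros_like(dark);t[245:335,405:555]=1
q=np.argwhere(dark&t)[:,::-1];rect(plane("top",q,15))
b=P[250:330,95:232].reshape(-1,3)
for lo,hi in((9,20),(80,100),(40,100)):
    bb=b[(b[:,2]>lo)&(b[:,2]<hi)];rect(bb)
bb=b[(b[:,2]>75)&(b[:,2]<100)];L=bb[:,1]
for s in (bb[L>L.mean()],bb[L<L.mean()]): rect(s); print(s.mean(0))
E
```

```text
red 596 [ 461.  -160.2] [ 459.5 -159.5    5. ]
blue 611 [469.6 -75.6] [468.6 -75.    5. ]
green 253 [479.6  10.7] [478.2   9.2   5. ]
zsurface 0.18568738007195407 0.20382393366560336
mill 656 [451.6 -13.4 125.1] [499.8  35.5 174.6] [475.7  11.1] 164.2929277805173
jar 401 [448.4 -95.8  95.1] [487.  -56.7 115. ] [467.7 -76.2] 112.81466846991339
shaker 276 [ 444.9 -172.3   80.4] [ 477.6 -141.2   98.1] [ 461.2 -156.7] 94.94323772563655
2326 [535.  -85.6] [ 66.3 256.6] 3.1185357570648193 57.753729988573696
1765 [ 489.8 -367.3] [264.  113.5] 80.6763916015625 24.302604259035434
7664 [ 490.6 -366.3] [261.3 110.8] 80.61697387695312 15.000000000000227
4280 [493.1 235.3] [ 90.4 210.6] 5.06816291809082 19.984780385522527
351 [493.4 235.7] [ 72.3 204.4] 5.029571056365967 98.16982758175254
881 [493.4 235.3] [ 72.3 205.2] 5.029571056365967 98.16982758175254
217 [484.7 329.3] [71.3 15.9] 4.597439289093018 98.16982758175254
[484.8 328.5  86.7]
191 [501.7 141. ] [72.3 14.7] 4.668877601623535 97.91574039593479
[501.6 140.   86.9]
```

Run:
```python
from h import *
np.set_printoptions(precision=1,suppress=True)
f=np.load("top0.npz");P=cloud("top",f["d"])
b=P[240:290,255:410].reshape(-1,3)
b=b[(b[:,0]>507)&(b[:,2]<60)&(b[:,2]>25)]
# top line of barrel: highest points; and rect
(c,s,a)=cv2.minAreaRect(b[:,:2].astype(np.float32));print(c,s,a)
t=b[(b[:,2]>46)];k=np.polyfit(t[:,1],t[:,0],1);print("axis x=",k, "y range",b[:,1].min(),b[:,1].max(),t[:,1].min(),t[:,1].max(),t[:,2].max())
hd=np.percentile(P[20:130,:,2],[1,10,50]);print("cab z",hd, P[140,300],P[100,300])
```

```text
(535.678466796875, -85.99464416503906) (259.43536376953125, 44.08018112182617) 83.49259948730469
axis x= [  0.1 544.7] y range -214.40532732564157 43.415528488310485 -205.37263674585523 -7.151984473714364 57.753729988573696
cab z [564.  595.4 703.1] [619.8 -41.6 525.4] [619.1 -46.4 645.1]
```

Call:
{"fn": "servo_tool", "kwargs": {"motion": [2, 4, 0.5, 0, 0, 0.122, 8.54, 3, 5, 0.5, 0, 0, 0.122, 8.54, 3.4, 5.4, 0.5, 0, 0, 0.122, 8.54, 3.4, 5.4, 0.5, 0, 0, 0.122, 8.54, 3.4, 5.4, 0, 0, 0, 0.122, 8.54, 3.4, 5.4, 0, 0, 0, 0.122, 8.54, 3.4, 5.4, 0, 0, 0, 0.122, 8.54, 3.4, 5.4, 0, 0, 0, 0.122, 8.54, 3.4, 5.4, 0, 0, 0, 0.122, 8.54, 3.4, 5.4, 0, 0, 0, 0.122, 8.54, 1.7, 2, 0, 0, 0, 0, 8.54, 0, 0, 0, 0, 0, 0, 8.54, 0, 0, 0, 0, 0, 0, 8.54]}}

```text
t: 1.72
tcp_pos: [468.1, -0.8, 272.7]
eef_rot: [[0.102, 0.995, -0.001], [0.995, -0.102, -0.0], [-0.001, -0.001, -1.0]]
contact_force: [0.1, -0.3, -0.8]
width: 85.4
finger_force: 0.0
```

Call:
{"fn": "servo_tool", "kwargs": {"motion": [0.9, 1.1, 0, 0, 0, 0, 8.54, 0, 0, -2, 0, 0, 0, 8.54, 0, 0, -3, 0, 0, 0, 8.54, 0, 0, -3, 0, 0, 0, 8.54, 0, 0, -2.6, 0, 0, 0, 8.54, 0, 0, -2, 0, 0, 0, 8.54, 0, 0, 0, 0, 0, 0, 8.54, 0, 0, 0, 0, 0, 0, 8.54]}}

```text
t: 2.72
tcp_pos: [478.3, 10.4, 148.2]
eef_rot: [[0.103, 0.995, 0.002], [0.995, -0.103, -0.0], [0.0, 0.002, -1.0]]
contact_force: [-0.8, 0.4, 0.3]
width: 85.4
finger_force: 0.0
```

Run:
```python
from h import *
p,d=grab_frame("wrist");cv2.imwrite("pics/w1.png",p[:,:,::-1])
```

```text
(no output)
```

View pics/w1.png

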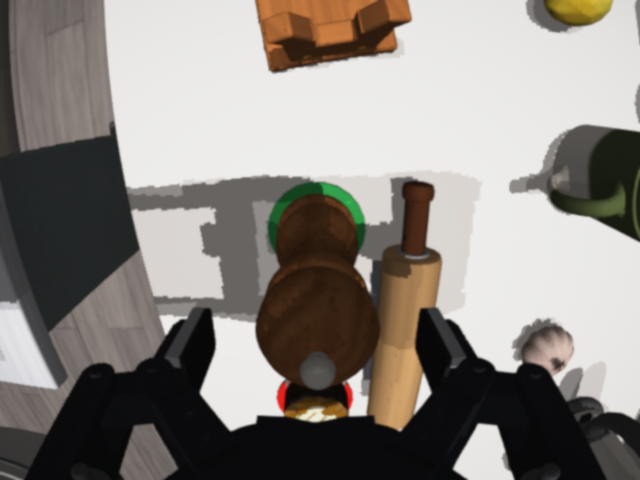

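The wrist view shows the mill head (318,325) centred between the fingers at about x=210 and x=420. Closing and lifting.

Call:
{"fn": "servo_tool", "kwargs": {"motion": [0, 0, 0, 0, 0, 0, 4, 0, 0, 0, 0, 0, 0, 4, 0, 0, 0, 0, 0, 0, 4, 0, 0, 0, 0, 0, 0, 4, 0, 0, 0, 0, 0, 0, 4, 0, 0, 0, 0, 0, 0, 4]}}

```text
t: 3.52
tcp_pos: [478.3, 10.6, 148.4]
eef_rot: [[0.102, 0.995, 0.002], [0.995, -0.102, -0.0], [-0.0, 0.002, -1.0]]
contact_force: [-0.8, -0.2, 4.9]
width: 46.2
finger_force: 60.9
```

Call:
{"fn": "servo_tool", "kwargs": {"motion": [0, 0, 0.5, 0, 0, 0, 4, 0, 0, 1, 0, 0, 0, 4, 0, 0, 2, 0, 0, 0, 4, 0, 0, 2.5, 0, 0, 0, 4, 0, 0, 2.5, 0, 0, 0, 4, 0, 0, 2.5, 0, 0, 0, 4, 0, 0, 1.5, 0, 0, 0, 4, 0, 0, 1, 0, 0, 0, 4]}}

```text
t: 4.53
tcp_pos: [477.6, 10.7, 282.7]
eef_rot: [[0.102, 0.995, 0.0], [0.995, -0.102, 0.0], [0.0, 0.0, -1.0]]
contact_force: [0.9, 0.0, -1.4]
width: 46.4
finger_force: 61.7
```

Call:
{"fn": "servo_tool", "kwargs": {"motion": [0, -1, 0, 0, 0, 0, 4, 0, -2, 0, 0, 0, 0, 4, 0, -3, 0, 0, 0, 0, 4, 0, -3.5, 0, 0, 0, 0, 4, 0, -3.5, 0, 0, 0, 0, 4, 0, -3.5, 0, 0, 0, 0, 4, 0, -3.5, 0, 0, 0, 0, 4, 0, -3.5, 0, 0, 0, 0, 4, 0, -3.5, 0, 0, 0, 0, 4, 0, -3.5, 0, 0, 0, 0, 4, 0, -3.5, 0, 0, 0, 0, 4, 0, -3.5, 0, 0, 0, 0, 4, 0, -3.5, 0, 0, 0, 0, 4, 0, -2.5, 0, 0, 0, 0, 4, 0, -1.5, 0, 0, 0, 0, 4, 0, -1, 0, 0, 0, 0, 4, 0, 0, 0, 0, 0, 0, 4, 0, 0, 0, 0, 0, 0, 4]}}

```text
t: 6.78
tcp_pos: [477.8, -448.5, 282.3]
eef_rot: [[0.101, 0.995, 0.0], [0.995, -0.101, 0.0], [0.0, 0.0, -1.0]]
contact_force: [0.1, 1.2, -2.5]
width: 46.2
finger_force: 61.8
```

Call:
{"fn": "servo_tool", "kwargs": {"motion": [0, 0, -1.5, 0, 0, 0, 4, 0, 0, -3, 0, 0, 0, 4, 0, 0, -3, 0, 0, 0, 4, 0, 0, -2.5, 0, 0, 0, 4, 0, 0, -1.5, 0, 0, 0, 4, 0, 0, -0.8, 0, 0, 0, 4, 0, 0, -0.4, 0, 0, 0, 4, 0, 0, -0.1, 0, 0, 0, 4, 0, 0, -0.1, 0, 0, 0, 4, 0, 0, 0, 0, 0, 0, 4]}}

```text
t: 8.02
tcp_pos: [477.8, -449.5, 153.7]
eef_rot: [[0.102, 0.995, 0.001], [0.995, -0.102, -0.001], [-0.001, 0.001, -1.0]]
contact_force: [0.0, -0.3, -1.6]
width: 46.1
finger_force: 61.8
```

Call:
{"fn": "servo_tool", "kwargs": {"motion": [0, 0, -0.1, 0, 0, 0, 4.6, 0, 0, 0, 0, 0, 0, 5.2, 0, 0, 0, 0, 0, 0, 6, 0, 0, 0, 0, 0, 0, 7, 0, 0, 0, 0, 0, 0, 8.54, 0, 0, 0, 0, 0, 0, 8.54, 0, 0, 0, 0, 0, 0, 8.54, 0, 0, 0, 0, 0, 0, 8.54, 0, 0, 1, 0, 0, 0, 8.54, 0, 0, 2.5, 0, 0, 0, 8.54, 0, 0, 2.5, 0, 0, 0, 8.54, 0, 0, 2.5, 0, 0, 0, 8.54, 0, 0, 2, 0, 0, 0, 8.54]}}

```text
t: 9.65
tcp_pos: [477.8, -449.5, 259.6]
eef_rot: [[0.102, 0.995, 0.002], [0.995, -0.102, -0.002], [-0.002, 0.002, -1.0]]
contact_force: [-0.0, -0.3, -0.2]
width: 85.1
finger_force: 0.0
```

Run:
```python
from h import *
p,d=grab_frame("wrist");cv2.imwrite("pics/w2.png",p[:,:,::-1])
print(arm.get_state()["tcp_pos"])
```

```text
[ 478.41710932 -450.19275202  262.94789074]
```

View pics/w2.png

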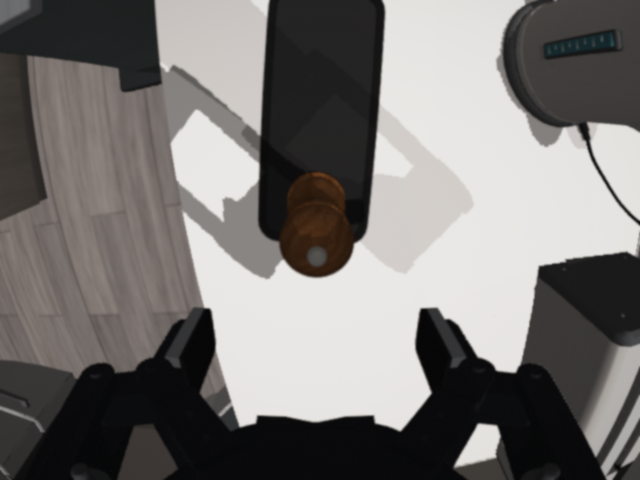

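The mill stands upright on the tray, with its knob at (316,256). Next is the jar.

Call:
{"fn": "servo_tool", "kwargs": {"motion": [0, 1, 0, 0, 0, 0, 8.54, 0, 2, 0, 0, 0, 0, 8.54, -0.1, 3.5, 0, 0, 0, 0, 8.54, -0.1, 4, 0, 0, 0, 0, 8.54, -0.1, 4, 0, 0, 0, 0, 8.54, -0.1, 4, 0, 0, 0, 0, 8.54, -0.1, 4, 0, 0, 0, 0, 8.54, -0.1, 4, 0, 0, 0, 0, 8.54, -0.1, 4, 0, 0, 0, 0, 8.54, -0.1, 3.5, -0.5, 0, 0, 0, 8.54, -0.1, 2, -1, 0, 0, 0, 8.54, 0, 1, -2, 0, 0, 0, 8.54, 0, 0.4, -3, 0, 0, 0, 8.54, 0, 0, -3, 0, 0, 0, 8.54, 0, 0, -1, 0, 0, 0, 8.54, 0, 0, 0, 0, 0, 0, 8.54]}}

```text
t: 11.7
tcp_pos: [467.8, -74.9, 151.2]
eef_rot: [[0.102, 0.995, -0.002], [0.995, -0.102, 0.001], [0.0, -0.002, -1.0]]
contact_force: [0.6, 0.3, 0.8]
width: 85.4
finger_force: 0.0
```

Call:
{"fn": "servo_tool", "kwargs": {"motion": [0.1, -0.1, -2, 0, 0, 0, 8.54, 0, 0, -2, 0, 0, 0, 8.54, 0, 0, -1.4, 0, 0, 0, 8.54, 0, 0, 0, 0, 0, 0, 7, 0, 0, 0, 0, 0, 0, 3.3, 0, 0, 0, 0, 0, 0, 3.3, 0, 0, 0, 0, 0, 0, 3.3, 0, 0, 0, 0, 0, 0, 3.3, 0, 0, 0, 0, 0, 0, 3.3, 0, 0, 0, 0, 0, 0, 3.3]}}

```text
t: 12.95
tcp_pos: [470.5, -76.6, 99.5]
eef_rot: [[0.102, 0.995, 0.003], [0.995, -0.102, -0.001], [-0.001, 0.003, -1.0]]
contact_force: [0.0, 0.1, 6.4]
width: 39.6
finger_force: 60.5
```

Call:
{"fn": "servo_tool", "kwargs": {"motion": [0, 0, 0.5, 0, 0, 0, 3.3, 0, 0, 1.5, 0, 0, 0, 3.3, 0, 0, 2.5, 0, 0, 0, 3.3, 0, 0, 3, 0, 0, 0, 3.3, 0, -0.5, 2.5, 0, 0, 0, 3.3, 0, -1.5, 1, 0, 0, 0, 3.3, 0.2, -3, 0, 0, 0, 0, 3.3, 0.3, -3.5, 0, 0, 0, 0, 3.3, 0.3, -3.5, 0, 0, 0, 0, 3.3, 0.3, -3.5, 0, 0, 0, 0, 3.3, 0.3, -3.5, 0, 0, 0, 0, 3.3, 0.3, -3.5, 0, 0, 0, 0, 3.3, 0.2, -3, 0, 0, 0, 0, 3.3, 0.1, -2, 0, 0, 0, 0, 3.3, 0, -1, 0, 0, 0, 0, 3.3, 0, -0.5, 0, 0, 0, 0, 3.3, 0, 0, 0, 0, 0, 0, 3.3, 0, 0, 0, 0, 0, 0, 3.3]}}

```text
t: 15.2
tcp_pos: [489.8, -365.5, 208.3]
eef_rot: [[0.101, 0.995, 0.0], [0.995, -0.101, 0.0], [0.0, 0.0, -1.0]]
contact_force: [0.5, -0.0, -1.2]
width: 39.6
finger_force: 60.4
```

Call:
{"fn": "servo_tool", "kwargs": {"motion": [0, 0, -1, 0, 0, 0, 3.3, 0, 0, -2, 0, 0, 0, 3.3, 0, 0, -2.5, 0, 0, 0, 3.3, 0, 0, -2, 0, 0, 0, 3.3, 0, 0, -1.5, 0, 0, 0, 3.3, 0, 0, -0.8, 0, 0, 0, 3.3, 0, 0, -0.3, 0, 0, 0, 3.3, 0, 0, -0.2, 0, 0, 0, 3.3, 0, 0, 0, 0, 0, 0, 3.3]}}

```text
t: 16.32
tcp_pos: [489.9, -366.5, 105.7]
eef_rot: [[0.102, 0.995, 0.001], [0.995, -0.102, -0.001], [-0.001, 0.001, -1.0]]
contact_force: [-0.1, -0.3, -1.6]
width: 39.4
finger_force: 60.4
```

Call:
{"fn": "servo_tool", "kwargs": {"motion": [0, 0, -0.15, 0, 0, 0, 3.9, 0, 0, 0, 0, 0, 0, 4.3, 0, 0, 0, 0, 0, 0, 5, 0, 0, 0, 0, 0, 0, 6.5, 0, 0, 0, 0, 0, 0, 8.54, 0, 0, 0, 0, 0, 0, 8.54, 0, 0, 0, 0, 0, 0, 8.54, 0, 0, 0, 0, 0, 0, 8.54, 0, 0, 1, 0, 0, 0, 8.54, 0, 0, 2.5, 0, 0, 0, 8.54, 0, 0, 2.5, 0, 0, 0, 8.54, 0, 0, 2, 0, 0, 0, 8.54, 0, 0, 0, 0, 0, 0, 8.54]}}

```text
t: 17.95
tcp_pos: [490.6, -367.2, 186.8]
eef_rot: [[0.102, 0.995, 0.004], [0.995, -0.102, -0.004], [-0.003, 0.005, -1.0]]
contact_force: [-1.0, 1.3, -0.3]
width: 85.4
finger_force: 0.0
```

Call:
{"fn": "servo_tool", "kwargs": {"motion": [0, 1, 0, 0, 0, 0, 8.54, -0.2, 2.2, 0, 0, 0, 0, 8.54, -0.5, 3.5, 0, 0, 0, 0, 8.54, -0.5, 3.5, 0, 0, 0, 0, 8.54, -0.5, 3.5, 0, 0, 0, 0, 8.54, -0.5, 3.5, 0, 0, 0, 0, 8.54, -0.4, 2, 0, 0, 0, 0, 8.54, -0.3, 1, 0, 0, 0, 0, 8.54, 0, 0.5, 0, 0, 0, 0, 8.54, 0, 0, 0, 0, 0, 0, 8.54, 0, 0, 0, 0, 0, 0, 8.54]}}

```text
t: 19.32
tcp_pos: [460.8, -160.0, 183.5]
eef_rot: [[0.103, 0.995, -0.0], [0.995, -0.103, -0.0], [-0.0, -0.0, -1.0]]
contact_force: [0.0, 0.1, -0.8]
width: 85.0
finger_force: 0.0
```

Run:
```python
from h import *
p,d=grab_frame("wrist");q,_=grab_frame("side");cv2.imwrite("pics/w3.png",np.hstack([cv2.resize(p,(400,300)),cv2.resize(q,(400,300))])[:,:,::-1])
print(arm.get_state()["tcp_pos"])
```

```text
[ 460.72222838 -159.91952763  183.48914278]
```

View pics/w3.png

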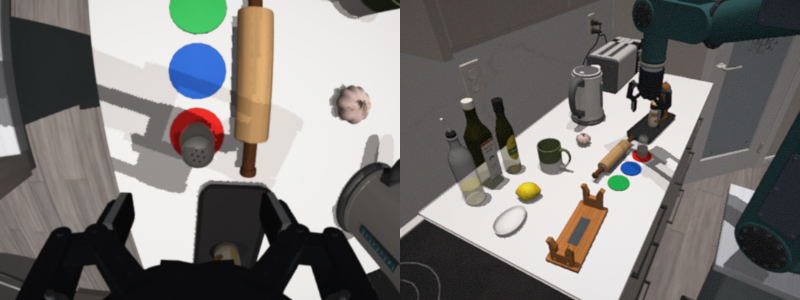

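Shaker on red at (197,150) in the left panel, mill and jar standing on the tray. The open finger at z≈68 stays clear above the pin.

Call:
{"fn": "servo_tool", "kwargs": {"motion": [0, 0, -2, 0, 0, 0, 8.54, 0, 0, -3, 0, 0, 0, 8.54, 0, 0, -3, 0, 0, 0, 8.54, 0, 0, -2.5, 0, 0, 0, 8.54, 0, 0, -1, 0, 0, 0, 8.54, 0, 0, 0, 0, 0, 0, 8.54, 0, 0, 0, 0, 0, 0, 3.6, 0, 0, 0, 0, 0, 0, 3.6, 0, 0, 0, 0, 0, 0, 3.6, 0, 0, 0, 0, 0, 0, 3.6, 0, 0, 0, 0, 0, 0, 3.6, 0, 0, 0, 0, 0, 0, 3.6]}}

```text
t: 20.92
tcp_pos: [461.3, -159.6, 69.7]
eef_rot: [[0.102, 0.995, 0.002], [0.995, -0.102, -0.001], [-0.001, 0.002, -1.0]]
contact_force: [-1.1, -0.7, 6.0]
width: 36.5
finger_force: 14.5
```

Call:
{"fn": "servo_tool", "kwargs": {"motion": [0, 0, 0, 0, 0, 0, 2.5, 0, 0, 0, 0, 0, 0, 2.5, 0, 0, 0, 0, 0, 0, 2.5]}}

```text
t: 21.3
tcp_pos: [461.3, -159.6, 70.0]
eef_rot: [[0.102, 0.995, 0.002], [0.995, -0.102, -0.001], [-0.001, 0.002, -1.0]]
contact_force: [-1.6, 0.5, 6.9]
width: 34.2
finger_force: 58.8
```

Run:
```python
from h import *
p,d=grab_frame("wrist");cv2.imwrite("pics/w4.png",p[200:,100:540,::-1])
```

```text
(no output)
```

View pics/w4.png

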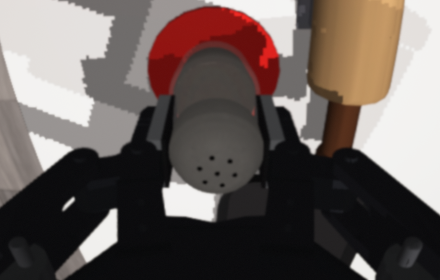

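The shaker is gripped just under the cap (cap at about (215,160) in the crop). Lifting it to the tray.

Call:
{"fn": "servo_tool", "kwargs": {"motion": [0, 0, 0.5, 0, 0, 0, 2.5, 0, 0, 1, 0, 0, 0, 2.5, 0, 0, 2, 0, 0, 0, 2.5, 0, 0, 1.5, 0, 0, 0, 2.5, 0.3, -0.8, 1, 0, 0, 0, 2.5, 0.6, -2, 0, 0, 0, 0, 2.5, 0.8, -2.6, 0, 0, 0, 0, 2.5, 0.8, -2.6, 0, 0, 0, 0, 2.5, 0.8, -2.5, 0, 0, 0, 0, 2.5, 0.5, -1.5, 0, 0, 0, 0, 2.5, 0.3, -1, 0, 0, 0, 0, 2.5, 0, 0, 0, 0, 0, 0, 2.5, 0, 0, 0, 0, 0, 0, 2.5]}}

```text
t: 22.98
tcp_pos: [501.5, -288.7, 128.5]
eef_rot: [[0.101, 0.995, -0.0], [0.995, -0.101, 0.001], [0.001, -0.0, -1.0]]
contact_force: [0.6, -0.3, -1.6]
width: 34.0
finger_force: 59.1
```

Call:
{"fn": "servo_tool", "kwargs": {"motion": [0, 0, -1, 0, 0, 0, 2.5, 0, 0, -1.5, 0, 0, 0, 2.5, 0, 0, -1.2, 0, 0, 0, 2.5, 0, 0, -0.8, 0, 0, 0, 2.5, 0, 0, -0.5, 0, 0, 0, 2.5, 0, 0, -0.2, 0, 0, 0, 2.5, 0, 0, -0.1, 0, 0, 0, 2.5, 0, 0, 0, 0, 0, 0, 2.5]}}

```text
t: 23.98
tcp_pos: [501.8, -289.5, 76.0]
eef_rot: [[0.102, 0.995, 0.001], [0.995, -0.102, -0.0], [-0.0, 0.001, -1.0]]
contact_force: [-0.1, 0.2, -1.5]
width: 33.8
finger_force: 59.1
```

Call:
{"fn": "servo_tool", "kwargs": {"motion": [0, 0, -0.15, 0, 0, 0, 2.5, 0, 0, 0, 0, 0, 0, 3.4, 0, 0, 0, 0, 0, 0, 4, 0, 0, 0, 0, 0, 0, 5, 0, 0, 0, 0, 0, 0, 7, 0, 0, 0, 0, 0, 0, 8.54, 0, 0, 0, 0, 0, 0, 8.54, 0, 0, 0, 0, 0, 0, 8.54, 0, 0, 1, 0, 0, 0, 8.54, 0, 0, 2.5, 0, 0, 0, 8.54, 0, 0, 3, 0, 0, 0, 8.54, 0, 0, 2.5, 0, 0, 0, 8.54, 0, 0, 1, 0, 0, 0, 8.54, 0, 0, 0, 0, 0, 0, 8.54]}}

```text
t: 25.72
tcp_pos: [501.9, -289.5, 175.0]
eef_rot: [[0.102, 0.995, 0.002], [0.995, -0.102, -0.001], [-0.001, 0.002, -1.0]]
contact_force: [-0.1, 0.3, -0.0]
width: 85.6
finger_force: 0.0
```

Run:
```python
from h import *
print(arm.get_state()["tcp_pos"])
p,d=grab_frame("wrist");q,_=grab_frame("side");cv2.imwrite("pics/w5.png",np.hstack([cv2.resize(p,(400,300)),cv2.resize(q[40:240,260:527],(400,300))])[:,:,::-1])
q,d=grab_frame("top");cv2.imwrite("pics/t5.png",q[:,:,::-1])
P=cloud("top",d);b=P[240:290,255:410].reshape(-1,3)
b=b[(b[:,0]>500)&(b[:,2]<60)&(b[:,2]>25)]
print(cv2.minAreaRect(b[:,:2].astype(np.float32)))
```

```text
[ 501.94717752 -289.47277766  175.00376311]
((535.853271484375, -85.82899475097656), (259.269287109375, 44.6732177734375), 83.66696166992188)
```

View pics/w5.png

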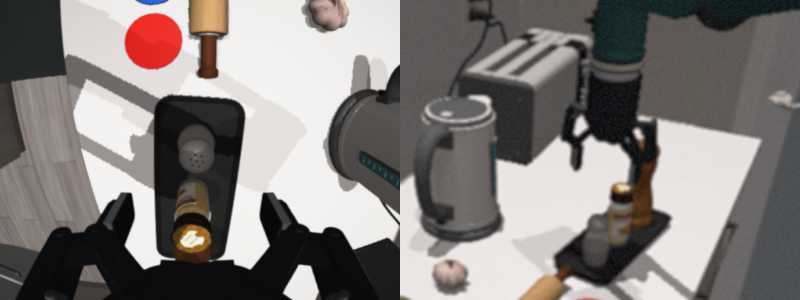

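Everything stands on the tray: shaker at (196,150), jar at (190,220), mill behind them. Next is the pin at (535.8,-85.9).

Call:
{"fn": "servo_tool", "kwargs": {"motion": [0.2, 1, 0, 0, 0, -0.01, 8.54, 0.4, 2.2, 0, 0, 0, 0, 8.54, 0.6, 3.5, 0, 0, 0, 0, 8.54, 0.6, 3.5, 0, 0, 0, 0, 8.54, 0.6, 3.5, 0, 0, 0, 0, 8.54, 0.6, 3.5, -1, 0, 0, 0, 8.54, 0.4, 2, -2, 0, 0, 0, 8.54, 0, 1, -2, 0, 0, 0, 8.54, 0, 0.2, -1, 0, 0, 0, 8.54, 0, 0, 0, 0, 0, 0, 8.54, 0, 0, 0, 0, 0, 0, 8.54]}}

```text
t: 27.25
tcp_pos: [536.2, -85.6, 115.1]
eef_rot: [[0.112, 0.994, 0.002], [0.994, -0.112, -0.001], [-0.0, 0.002, -1.0]]
contact_force: [0.2, -0.8, -0.3]
width: 85.3
finger_force: 0.0
```

Run:
```python
from h import *
print(arm.get_state()["tcp_pos"],arm.get_state()["eef_rot"])
p,d=grab_frame("wrist");cv2.imwrite("pics/w6.png",p[:,:,::-1])
```

```text
[536.15270616 -85.62291668 115.06006615] [[ 1.12188309e-01  9.93685485e-01  1.71454782e-03]
 [ 9.93686905e-01 -1.12187540e-01 -5.39040455e-04]
 [-3.43285774e-04  1.76419776e-03 -9.99998385e-01]]
```

View pics/w6.png

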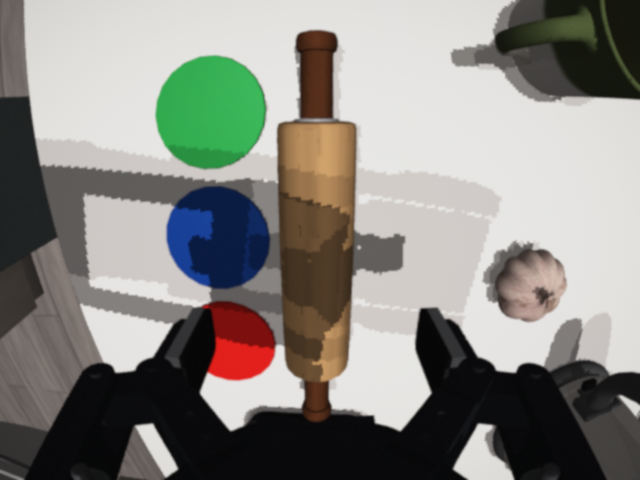

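Pin centred (x≈317) between the fingers, no obstacles beside it.

Call:
{"fn": "servo_tool", "kwargs": {"motion": [0, 0, -1, 0, 0, 0, 8.54, 0, 0, -2, 0, 0, 0, 8.54, 0, 0, -2, 0, 0, 0, 8.54, 0, 0, -2, 0, 0, 0, 8.54, 0, 0, -0.9, 0, 0, 0, 8.54, 0, 0, -0.4, 0, 0, 0, 8.54, 0, 0, 0, 0, 0, 0, 8.54, 0, 0, 0, 0, 0, 0, 3.5, 0, 0, 0, 0, 0, 0, 3.5, 0, 0, 0, 0, 0, 0, 3.5, 0, 0, 0, 0, 0, 0, 3.5, 0, 0, 0, 0, 0, 0, 3.5, 0, 0, 0, 0, 0, 0, 3.5]}}

```text
t: 28.92
tcp_pos: [537.0, -85.5, 32.3]
eef_rot: [[0.112, 0.994, 0.003], [0.994, -0.112, -0.001], [-0.0, 0.004, -1.0]]
contact_force: [2.7, 0.6, 6.1]
width: 42.3
finger_force: 61.3
```

Call:
{"fn": "servo_tool", "kwargs": {"motion": [0, 0, 0.5, 0, 0, 0, 3.5, 0, 0, 1.5, 0, 0, 0, 3.5, 0, 0, 2.5, 0, 0, 0, 3.5, 0, 0, 3, 0, 0, 0, 3.5, 0, 0.5, 2.5, 0, 0, 0, 3.5, 0, 1.6, 1, 0, 0, 0, 3.5, -0.4, 3, 0, 0, 0, 0.02, 3.5, -0.5, 3.5, 0, 0, 0, 0.03, 3.5, -0.6, 3.5, 0, 0, 0, 0.03, 3.5, -0.6, 3.5, 0, 0, 0, 0.03, 3.5, -0.6, 3.5, 0, 0, 0, 0.03, 3.5, -0.6, 3.5, 0, 0, 0, 0.03, 3.5, -0.5, 3.5, 0, 0, 0, 0.03, 3.5, -0.4, 3, 0, 0, 0, 0, 3.5, -0.2, 2, 0, 0, 0, 0, 3.5, 0, 1, 0, 0, 0, 0, 3.5, 0, 0, 0, 0, 0, 0, 3.5, 0, 0, 0, 0, 0, 0, 3.5]}}

```text
t: 31.18
tcp_pos: [491.8, 234.9, 141.0]
eef_rot: [[-0.087, 0.996, -0.0], [0.996, 0.087, -0.001], [-0.001, -0.0, -1.0]]
contact_force: [0.1, -0.4, -1.8]
width: 42.6
finger_force: 61.1
```

Run:
```python
from h import *
s=arm.get_state();print(s["tcp_pos"],s["eef_rot"][:,0],s["width"])
p,d=grab_frame("wrist");q,_=grab_frame("side");cv2.imwrite("pics/w7.png",np.hstack([cv2.resize(p,(400,300)),cv2.resize(q[225:465,180:500],(400,300))])[:,:,::-1])
```

```text
[491.7920532  234.87108305 140.98039257] [-8.68178411e-02  9.96223978e-01 -6.69101432e-04] 42.64405150090851
```

View pics/w7.png

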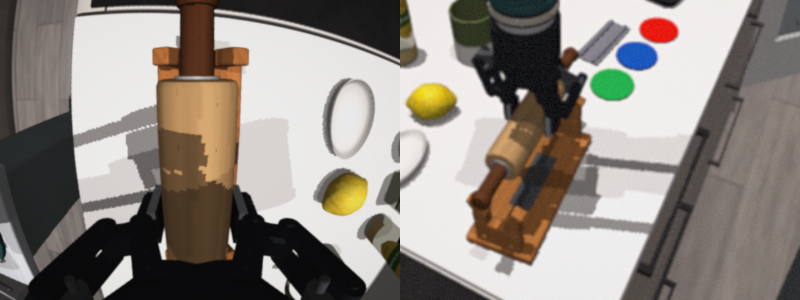

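The pin is over the stand, its handle (197,40) aligned with the cheek centre (200,55). Lowering with a small +x correction.

Call:
{"fn": "servo_tool", "kwargs": {"motion": [0.1, 0.05, -1, 0, 0, 0, 3.5, 0, 0, -1.5, 0, 0, 0, 3.5, 0, 0, -1.5, 0, 0, 0, 3.5, 0, 0, -1.2, 0, 0, 0, 3.5, 0, 0, -0.8, 0, 0, 0, 3.5, 0, 0, -0.5, 0, 0, 0, 3.5, 0, 0, -0.4, 0, 0, 0, 3.5, 0, 0, -0.3, 0, 0, 0, 3.5, 0, 0, 0, 0, 0, 0, 3.5]}}

```text
t: 32.4
tcp_pos: [492.6, 236.2, 69.1]
eef_rot: [[-0.088, 0.996, 0.0], [0.996, 0.088, -0.0], [-0.0, 0.0, -1.0]]
contact_force: [0.0, 0.3, -3.3]
width: 42.1
finger_force: 61.1
```

Call:
{"fn": "servo_tool", "kwargs": {"motion": [0, 0, -0.2, 0, 0, 0, 3.5, 0, 0, -0.2, 0, 0, 0, 3.5, 0, 0, 0, 0, 0, 0, 3.5, 0, 0, 0, 0, 0, 0, 3.5]}}

```text
t: 32.9
tcp_pos: [492.7, 236.2, 65.1]
eef_rot: [[-0.088, 0.996, 0.0], [0.996, 0.088, 0.0], [0.0, 0.0, -1.0]]
contact_force: [0.2, -0.2, -0.9]
width: 43.0
finger_force: 61.1
```

Contact is starting to carry the weight. Releasing and rising.

Call:
{"fn": "servo_tool", "kwargs": {"motion": [0, 0, 0, 0, 0, 0, 4.6, 0, 0, 0, 0, 0, 0, 5.2, 0, 0, 0, 0, 0, 0, 6, 0, 0, 0, 0, 0, 0, 7.5, 0, 0, 0, 0, 0, 0, 8.54, 0, 0, 0, 0, 0, 0, 8.54, 0, 0, 0, 0, 0, 0, 8.54, 0, 0, 1, 0, 0, 0, 8.54, 0, 0, 2, 0, 0, 0, 8.54, 0, 0, 2.5, 0, 0, 0, 8.54, 0, 0, 2.5, 0, 0, 0, 8.54, 0, 0, 2, 0, 0, 0, 8.54, 0, -2, 0, 0, 0, 0, 8.54, 0, -3.5, 0, 0, 0, -0.05, 8.54, 0, -3.5, 0, 0, 0, -0.05, 8.54, 0, -3.5, 0, 0, 0, -0.05, 8.54, 0, -3.5, 0, 0, 0, -0.04, 8.54, 0, -3, 0, 0, 0, 0, 8.54, 0, -1.5, 0, 0, 0, 0, 8.54, 0, 0, 0, 0, 0, 0, 8.54]}}

```text
t: 35.4
tcp_pos: [492.2, 30.3, 164.6]
eef_rot: [[0.104, 0.995, -0.001], [0.995, -0.104, 0.0], [0.0, -0.001, -1.0]]
contact_force: [0.4, -0.3, 0.2]
width: 85.3
finger_force: 0.0
```

Run:
```python
from h import *
s=arm.get_state();print(s["t"],s["tcp_pos"],s["eef_rot"][:,0],s["width"])
q,d=grab_frame("top");w,_=grab_frame("side")
cv2.imwrite("pics/t8.png",np.hstack([cv2.resize(q[240:345,90:230],(400,300)),cv2.resize(w[225:465,180:500],(400,300))])[:,:,::-1])
P=cloud("top",d);b=P[230:345,80:240].reshape(-1,3)
hsv=cv2.cvtColor(q,cv2.COLOR_RGB2HSV)
t=b[(b[:,2]>68)&(b[:,2]<90)&(abs(b[:,1]-235)<70)];k=np.polyfit(t[:,1],t[:,0],1);print(len(t),k,np.polyval(k,235.5),np.percentile(t[:,2],[50,95]))
l=[(P[...,1]>0)&(P[...,1]<110)&(P[...,2]>40)][0]
bb=b[(b[:,2]>45)&(b[:,2]<95)];print(cv2.minAreaRect(bb[:,:2].astype(np.float32)))
tt=b[(b[:,2]>55)&(b[:,2]<76)&(abs(b[:,0]-493+0.088*(b[:,1]-235))<8)];print("y ends",tt[:,1].min(),tt[:,1].max())
```

```text
35.4 [492.21852367  30.25153495 164.56986774] [1.03974910e-01 9.94579906e-01 1.67212999e-04] 85.28327401085056
1432 [-9.41755681e-02  5.12423573e+02] 490.24522639242576 [79.82358004 84.97840407]
((482.4495849609375, 247.63140869140625), (233.5419158935547, 70.87641143798828), 88.4678955078125)
y ends 227.19020566489547 364.48768912124297
```

View pics/t8.png

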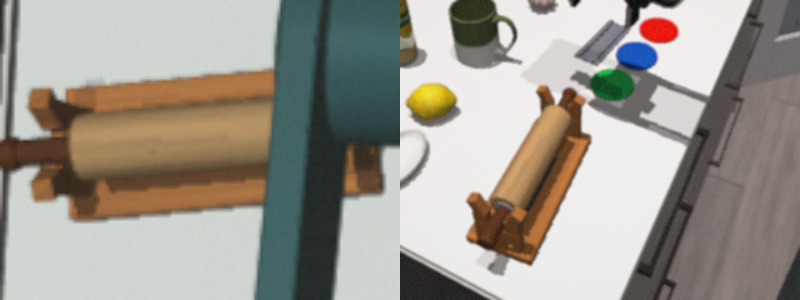

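The pin sits down in both slots, seen clearly in the right panel (barrel (530,155)). Now the return, starting with the shaker.

Call:
{"fn": "servo_tool", "kwargs": {"motion": [0, -1, 0, 0, 0, 0, 8.54, 0, -2.5, 0, 0, 0, 0, 8.54, 0.1, -4, 0, 0, 0, 0, 8.54, 0.2, -4, 0, 0, 0, 0, 8.54, 0.2, -4, 0, 0, 0, 0, 8.54, 0.2, -4, 0, 0, 0, 0, 8.54, 0.2, -4, 0, 0, 0, 0, 8.54, 0.1, -3.5, 0, 0, 0, 0, 8.54, 0, -2.5, 0, 0, 0, 0, 8.54, 0, -1.5, 0, 0, 0, 0, 8.54, 0, -1, 0, 0, 0, 0, 8.54, 0, 0, 0, 0, 0, 0, 8.54, 0, 0, 0, 0, 0, 0, 8.54]}}

```text
t: 37.12
tcp_pos: [502.8, -288.0, 165.1]
eef_rot: [[0.101, 0.995, 0.0], [0.995, -0.101, 0.0], [0.0, 0.0, -1.0]]
contact_force: [0.2, 0.4, -0.0]
width: 85.4
finger_force: 0.0
```

Call:
{"fn": "servo_tool", "kwargs": {"motion": [-0.1, -0.1, -2, 0, 0, 0, 8.54, 0, 0, -2.5, 0, 0, 0, 8.54, 0, 0, -2.5, 0, 0, 0, 8.54, 0, 0, -1.5, 0, 0, 0, 8.54, 0, 0, -0.5, 0, 0, 0, 8.54, 0, 0, 0, 0, 0, 0, 8.54, 0, 0, 0, 0, 0, 0, 2.5, 0, 0, 0, 0, 0, 0, 2.5, 0, 0, 0, 0, 0, 0, 2.5, 0, 0, 0, 0, 0, 0, 2.5, 0, 0, 0, 0, 0, 0, 2.5, 0, 0, 0, 0, 0, 0, 2.5, 0, 0, 0, 0, 0, 0, 2.5]}}

```text
t: 38.75
tcp_pos: [502.0, -290.2, 76.2]
eef_rot: [[0.102, 0.995, 0.001], [0.995, -0.102, -0.001], [-0.001, 0.001, -1.0]]
contact_force: [-0.7, -0.2, 6.1]
width: 33.7
finger_force: 59.9
```

Call:
{"fn": "servo_tool", "kwargs": {"motion": [0, 0, 0.5, 0, 0, 0, 2.5, 0, 0, 1, 0, 0, 0, 2.5, 0, 0, 2, 0, 0, 0, 2.5, 0, 0, 1.5, 0, 0, 0, 2.5, -0.3, 0.8, 0.3, 0, 0, 0, 2.5, -0.6, 2, 0, 0, 0, 0, 2.5, -0.8, 2.6, 0, 0, 0, 0, 2.5, -0.8, 2.6, 0, 0, 0, 0, 2.5, -0.8, 2.5, 0, 0, 0, 0, 2.5, -0.5, 1.5, 0, 0, 0, 0, 2.5, -0.3, 1, 0, 0, 0, 0, 2.5, 0, 0, 0, 0, 0, 0, 2.5, 0, 0, 0, 0, 0, 0, 2.5, 0, 0, 0, 0, 0, 0, 2.5]}}

```text
t: 40.5
tcp_pos: [460.8, -160.4, 128.1]
eef_rot: [[0.103, 0.995, 0.0], [0.995, -0.103, -0.0], [-0.0, 0.0, -1.0]]
contact_force: [0.1, -0.3, -0.7]
width: 33.1
finger_force: 59.2
```

Call:
{"fn": "servo_tool", "kwargs": {"motion": [0, 0, -1, 0, 0, 0, 2.5, 0, 0, -1.5, 0, 0, 0, 2.5, 0, 0, -1.2, 0, 0, 0, 2.5, 0, 0, -0.8, 0, 0, 0, 2.5, 0, 0, -0.5, 0, 0, 0, 2.5, 0, 0, -0.3, 0, 0, 0, 2.5, 0, 0, -0.2, 0, 0, 0, 2.5, 0, 0, 0, 0, 0, 0, 2.5, 0, 0, 0, 0, 0, 0, 2.5]}}

```text
t: 41.62
tcp_pos: [460.8, -159.9, 73.4]
eef_rot: [[0.102, 0.995, 0.001], [0.995, -0.102, -0.0], [-0.0, 0.001, -1.0]]
contact_force: [0.1, 0.9, -2.3]
width: 33.4
finger_force: 59.2
```

Call:
{"fn": "servo_tool", "kwargs": {"motion": [0, 0, -0.1, 0, 0, 0, 2.5, 0, 0, 0, 0, 0, 0, 2.5, 0, 0, 0, 0, 0, 0, 3.4, 0, 0, 0, 0, 0, 0, 4, 0, 0, 0, 0, 0, 0, 5, 0, 0, 0, 0, 0, 0, 7, 0, 0, 0, 0, 0, 0, 8.54, 0, 0, 0, 0, 0, 0, 8.54, 0, 0, 0, 0, 0, 0, 8.54, 0, 0, 1, 0, 0, 0, 8.54, 0, 0, 2.5, 0, 0, 0, 8.54, 0, 0, 3, 0, 0, 0, 8.54, 0, 0, 3, 0, 0, 0, 8.54, 0, 0, 2, 0, 0, 0, 8.54]}}

```text
t: 43.38
tcp_pos: [461.2, -160.1, 189.8]
eef_rot: [[0.102, 0.995, 0.003], [0.995, -0.102, -0.001], [-0.001, 0.003, -1.0]]
contact_force: [0.8, 0.9, -0.0]
width: 85.2
finger_force: 0.0
```

Call:
{"fn": "servo_tool", "kwargs": {"motion": [0, -1, 0, 0, 0, 0, 8.54, 0.2, -2.2, 0, 0, 0, 0, 8.54, 0.5, -3.5, 0, 0, 0, 0, 8.54, 0.5, -3.5, 0, 0, 0, 0, 8.54, 0.5, -3.5, 0, 0, 0, 0, 8.54, 0.5, -3.5, 0, 0, 0, 0, 8.54, 0.4, -2, 0, 0, 0, 0, 8.54, 0.3, -1, 0, 0, 0, 0, 8.54, 0, -0.5, 0, 0, 0, 0, 8.54, 0, 0, 0, 0, 0, 0, 8.54, 0, 0, 0, 0, 0, 0, 8.54, 0, 0, 0, 0, 0, 0, 8.54]}}

```text
t: 44.88
tcp_pos: [489.7, -366.2, 187.4]
eef_rot: [[0.101, 0.995, 0.0], [0.995, -0.101, -0.0], [-0.0, 0.0, -1.0]]
contact_force: [0.9, -0.4, 0.7]
width: 85.1
finger_force: 0.0
```

Down to about 104 and grip the jar.

Call:
{"fn": "servo_tool", "kwargs": {"motion": [0, 0, -2, 0, 0, 0, 8.54, 0, 0, -2.5, 0, 0, 0, 8.54, 0, 0, -2, 0, 0, 0, 8.54, 0, 0, -1.3, 0, 0, 0, 8.54, 0, 0, -0.5, 0, 0, 0, 8.54, 0, 0, 0, 0, 0, 0, 8.54, 0, 0, 0, 0, 0, 0, 3.3, 0, 0, 0, 0, 0, 0, 3.3, 0, 0, 0, 0, 0, 0, 3.3, 0, 0, 0, 0, 0, 0, 3.3, 0, 0, 0, 0, 0, 0, 3.3, 0, 0, 0, 0, 0, 0, 3.3, 0, 0, 0, 0, 0, 0, 3.3]}}

```text
t: 46.5
tcp_pos: [489.9, -367.2, 105.0]
eef_rot: [[0.102, 0.995, 0.001], [0.995, -0.102, -0.001], [-0.001, 0.001, -1.0]]
contact_force: [-1.7, -0.9, 5.1]
width: 39.1
finger_force: 60.7
```

Call:
{"fn": "servo_tool", "kwargs": {"motion": [0, 0, 0.5, 0, 0, 0, 3.3, 0, 0, 1.5, 0, 0, 0, 3.3, 0, 0, 2.5, 0, 0, 0, 3.3, 0, 0, 3, 0, 0, 0, 3.3, 0, 0.5, 2.5, 0, 0, 0, 3.3, 0, 1.5, 1, 0, 0, 0, 3.3, -0.2, 3, 0, 0, 0, 0, 3.3, -0.3, 3.5, 0, 0, 0, 0, 3.3, -0.3, 3.5, 0, 0, 0, 0, 3.3, -0.3, 3.5, 0, 0, 0, 0, 3.3, -0.3, 3.5, 0, 0, 0, 0, 3.3, -0.3, 3.5, 0, 0, 0, 0, 3.3, -0.2, 3, 0, 0, 0, 0, 3.3, -0.1, 2, 0, 0, 0, 0, 3.3, 0, 1, 0, 0, 0, 0, 3.3, 0, 0.6, 0, 0, 0, 0, 3.3, 0, 0, 0, 0, 0, 0, 3.3, 0, 0, 0, 0, 0, 0, 3.3, 0, 0, 0, 0, 0, 0, 3.3]}}

```text
t: 48.88
tcp_pos: [469.6, -76.3, 214.0]
eef_rot: [[0.103, 0.995, -0.0], [0.995, -0.103, -0.0], [-0.0, -0.0, -1.0]]
contact_force: [0.4, -0.0, -0.9]
width: 39.6
finger_force: 60.4
```

Call:
{"fn": "servo_tool", "kwargs": {"motion": [0, 0, -1, 0, 0, 0, 3.3, 0, 0, -2.3, 0, 0, 0, 3.3, 0, 0, -2.5, 0, 0, 0, 3.3, 0, 0, -2, 0, 0, 0, 3.3, 0, 0, -1.5, 0, 0, 0, 3.3, 0, 0, -1, 0, 0, 0, 3.3, 0, 0, -0.6, 0, 0, 0, 3.3, 0, 0, -0.3, 0, 0, 0, 3.3, 0, 0, 0, 0, 0, 0, 3.3, 0, 0, 0, 0, 0, 0, 3.3]}}

```text
t: 50.12
tcp_pos: [470.0, -75.9, 102.7]
eef_rot: [[0.102, 0.995, 0.001], [0.995, -0.102, -0.0], [-0.0, 0.001, -1.0]]
contact_force: [0.3, -0.4, -1.3]
width: 39.3
finger_force: 60.4
```

Call:
{"fn": "servo_tool", "kwargs": {"motion": [0, 0, -0.15, 0, 0, 0, 3.3, 0, 0, 0, 0, 0, 0, 3.9, 0, 0, 0, 0, 0, 0, 4.3, 0, 0, 0, 0, 0, 0, 5, 0, 0, 0, 0, 0, 0, 6.5, 0, 0, 0, 0, 0, 0, 8.54, 0, 0, 0, 0, 0, 0, 8.54, 0, 0, 0, 0, 0, 0, 8.54, 0, 0, 1, 0, 0, 0, 8.54, 0, 0, 2.5, 0, 0, 0, 8.54, 0, 0, 3.5, 0, 0, 0, 8.54, 0, 0, 4, 0, 0, 0, 8.54, 0, 0, 3, 0, 0, 0, 8.54, 0, 0, 2, 0, 0, 0, 8.54, 0, 0, 0, 0, 0, 0, 8.54]}}

```text
t: 52.0
tcp_pos: [470.6, -76.0, 263.4]
eef_rot: [[0.102, 0.995, 0.005], [0.995, -0.102, -0.001], [-0.001, 0.005, -1.0]]
contact_force: [-0.2, -0.2, -1.3]
width: 85.6
finger_force: 0.0
```

Call:
{"fn": "servo_tool", "kwargs": {"motion": [0, -1, 0, 0, 0, 0, 8.54, 0, -2, 0, 0, 0, 0, 8.54, 0.1, -3.5, 0, 0, 0, 0, 8.54, 0.1, -4, 0, 0, 0, 0, 8.54, 0.1, -4, 0, 0, 0, 0, 8.54, 0.1, -4, 0, 0, 0, 0, 8.54, 0.1, -4, 0, 0, 0, 0, 8.54, 0.1, -4, 0, 0, 0, 0, 8.54, 0.1, -4, 0, 0, 0, 0, 8.54, 0.1, -3.5, 0, 0, 0, 0, 8.54, 0, -2, 0, 0, 0, 0, 8.54, 0, -1.4, 0, 0, 0, 0, 8.54, 0, 0, 0, 0, 0, 0, 8.54, 0, 0, 0, 0, 0, 0, 8.54, 0, 0, 0, 0, 0, 0, 8.54]}}

```text
t: 53.88
tcp_pos: [477.9, -448.9, 261.0]
eef_rot: [[0.101, 0.995, 0.0], [0.995, -0.101, -0.0], [-0.0, 0.0, -1.0]]
contact_force: [0.1, 0.4, 0.6]
width: 85.3
finger_force: 0.0
```

Call:
{"fn": "servo_tool", "kwargs": {"motion": [0, 0, -2, 0, 0, 0, 8.54, 0, 0, -2.8, 0, 0, 0, 8.54, 0, 0, -3, 0, 0, 0, 8.54, 0, 0, -2, 0, 0, 0, 8.54, 0, 0, -1, 0, 0, 0, 8.54, 0, 0, 0, 0, 0, 0, 8.54, 0, 0, 0, 0, 0, 0, 4, 0, 0, 0, 0, 0, 0, 4, 0, 0, 0, 0, 0, 0, 4, 0, 0, 0, 0, 0, 0, 4, 0, 0, 0, 0, 0, 0, 4, 0, 0, 0, 0, 0, 0, 4, 0, 0, 0, 0, 0, 0, 4]}}

```text
t: 55.5
tcp_pos: [478.2, -450.7, 154.7]
eef_rot: [[0.102, 0.995, 0.003], [0.995, -0.102, -0.003], [-0.003, 0.003, -1.0]]
contact_force: [0.5, -0.3, 6.2]
width: 46.1
finger_force: 61.4
```

Call:
{"fn": "servo_tool", "kwargs": {"motion": [0, 0, 0.5, 0, 0, 0, 4, 0, 0, 1, 0, 0, 0, 4, 0, 0, 2, 0, 0, 0, 4, 0, 0, 2.5, 0, 0, 0, 4, 0, 0, 2.5, 0, 0, 0, 4, 0, 0, 2.5, 0, 0, 0, 4, 0, 0, 1.5, 0, 0, 0, 4, 0, 0, 1, 0, 0, 0, 4, 0, 0, 0, 0, 0, 0, 4]}}

```text
t: 56.62
tcp_pos: [477.7, -449.9, 288.3]
eef_rot: [[0.102, 0.995, 0.001], [0.995, -0.102, -0.001], [-0.001, 0.001, -1.0]]
contact_force: [0.5, 0.2, -1.3]
width: 46.1
finger_force: 61.7
```

Call:
{"fn": "servo_tool", "kwargs": {"motion": [0, 1, 0, 0, 0, 0, 4, 0, 2, 0, 0, 0, 0, 4, 0, 3, 0, 0, 0, 0, 4, 0, 3.5, 0, 0, 0, 0, 4, 0, 3.5, 0, 0, 0, 0, 4, 0, 3.5, 0, 0, 0, 0, 4, 0, 3.5, 0, 0, 0, 0, 4, 0, 3.5, 0, 0, 0, 0, 4, 0, 3.5, 0, 0, 0, 0, 4, 0, 3.5, 0, 0, 0, 0, 4, 0, 3.5, 0, 0, 0, 0, 4, 0, 3.5, 0, 0, 0, 0, 4, 0, 3.5, 0, 0, 0, 0, 4, 0, 2.5, 0, 0, 0, 0, 4, 0, 1.5, 0, 0, 0, 0, 4, 0, 1, 0, 0, 0, 0, 4, 0, 0, 0, 0, 0, 0, 4, 0, 0, 0, 0, 0, 0, 4, 0, 0, 0, 0, 0, 0, 4]}}

```text
t: 59.0
tcp_pos: [477.7, 9.6, 287.6]
eef_rot: [[0.103, 0.995, -0.0], [0.995, -0.103, -0.0], [-0.0, 0.0, -1.0]]
contact_force: [0.4, -0.5, -1.3]
width: 46.4
finger_force: 61.7
```

Call:
{"fn": "servo_tool", "kwargs": {"motion": [0, 0, -1.5, 0, 0, 0, 4, 0, 0, -3, 0, 0, 0, 4, 0, 0, -3, 0, 0, 0, 4, 0, 0, -2.5, 0, 0, 0, 4, 0, 0, -1.7, 0, 0, 0, 4, 0, 0, -1, 0, 0, 0, 4, 0, 0, -0.6, 0, 0, 0, 4, 0, 0, -0.3, 0, 0, 0, 4, 0, 0, 0, 0, 0, 0, 4, 0, 0, 0, 0, 0, 0, 4]}}

```text
t: 60.25
tcp_pos: [478.0, 10.2, 152.3]
eef_rot: [[0.102, 0.995, 0.001], [0.995, -0.102, -0.0], [-0.0, 0.001, -1.0]]
contact_force: [0.6, 0.0, -2.6]
width: 45.8
finger_force: 61.8
```

Lower, release, rise, and move clear to the tray side.

Call:
{"fn": "servo_tool", "kwargs": {"motion": [0, 0, -0.15, 0, 0, 0, 4, 0, 0, 0, 0, 0, 0, 4.6, 0, 0, 0, 0, 0, 0, 5.2, 0, 0, 0, 0, 0, 0, 6, 0, 0, 0, 0, 0, 0, 7, 0, 0, 0, 0, 0, 0, 8.54, 0, 0, 0, 0, 0, 0, 8.54, 0, 0, 0, 0, 0, 0, 8.54, 0, 0, 1, 0, 0, 0, 8.54, 0, 0, 2.5, 0, 0, 0, 8.54, 0, 0, 3.5, 0, 0, 0, 8.54, 0, 0, 3, 0, 0, 0, 8.54, 0, 0, 2, 0, 0, 0, 8.54, 0, 0, 0, 0, 0, 0, 8.54]}}

```text
t: 62.0
tcp_pos: [478.6, 10.1, 272.8]
eef_rot: [[0.102, 0.995, 0.005], [0.995, -0.102, -0.001], [0.0, 0.005, -1.0]]
contact_force: [-0.0, -0.1, -0.7]
width: 85.3
finger_force: 0.0
```

Call:
{"fn": "servo_tool", "kwargs": {"motion": [0, -2, 0, 0, 0, 0, 8.54, 0, -3.5, 0, 0, 0, 0, 8.54, 0, -4, 0, 0, 0, 0, 8.54, 0, -4, 0, 0, 0, 0, 8.54, 0, -4, 0, 0, 0, 0, 8.54, 0, -4, 0, 0, 0, 0, 8.54, 0, -4, 0, 0, 0, 0, 8.54, 0, -4, 0, 0, 0, 0, 8.54, 0, -4, 0, 0, 0, 0, 8.54, 0, -4, 0, 0, 0, 0, 8.54, 0, -4, 0, 0, 0, 0, 8.54, 0, -2, 0, 0, 0, 0, 8.54, 0, -1, 0, 0, 0, 0, 8.54, 0, 0, 0, 0, 0, 0, 8.54, 0, 0, 0, 0, 0, 0, 8.54]}}

```text
t: 63.88
tcp_pos: [478.0, -433.6, 270.5]
eef_rot: [[0.101, 0.995, 0.0], [0.995, -0.101, 0.0], [0.0, 0.0, -1.0]]
contact_force: [0.2, 0.4, 0.1]
width: 85.4
finger_force: 0.0
```

Run:
```python
from h import *
np.set_printoptions(precision=1,suppress=True)
q,d=grab_frame("top");w,_=grab_frame("side")
cv2.imwrite("pics/t9.png",np.hstack([cv2.resize(q[140:380,80:400],(400,300)),cv2.resize(w[190:430,200:520],(400,300))])[:,:,::-1])
P=cloud("top",d);P0=cloud("top",np.load("top0.npz")["d"])
for n,(u,v,z0,z1) in dict(mill=(282,290,125,175),jar=(330,297,95,115),shaker=(373,301,80,100)).items():
  for A in (P0,P):
    b=A[v-25:v+25,u-25:u+25].reshape(-1,3);b=b[(b[:,2]>z0)&(b[:,2]<z1)];print(n,(b.min(0)+b.max(0))[:2]/2,b[:,:2].mean(0),b[:,2].max())
b=P[230:345,80:240].reshape(-1,3)
t=b[(b[:,2]>70)&(b[:,2]<90)&(abs(b[:,1]-235)<70)];k=np.polyfit(t[:,1],t[:,0],1);print(k,np.polyval(k,235.5),np.percentile(t[:,2],[95,50]))
for s in(75,-75):
  r=t[(abs(t[:,1]-235-s*.8)<12)];print("end z",np.percentile(r[:,2],90),r[:,0].min(),r[:,0].max())
```

```text
mill [475.7  11.1] [475.    9.9] 174.58280241434306
mill [477.5  11.1] [476.4   9.8] 174.90478050836305
jar [467.7 -76.2] [467.9 -75.9] 114.98948038988829
jar [467.5 -74.5] [467.3 -74.7] 114.78845266540884
shaker [ 461.2 -156.7] [ 460.1 -156.3] 98.07719416134842
shaker [ 459.6 -156.1] [ 459.4 -155.9] 98.28349482439171
[ -0.1 510.4] 490.2316475282336 [84.8 80. ]
end z 83.74523032660056 466.0401633351662 506.66401697560036
end z 84.12951299419478 476.4284169061369 517.2001874987591
```

View pics/t9.png

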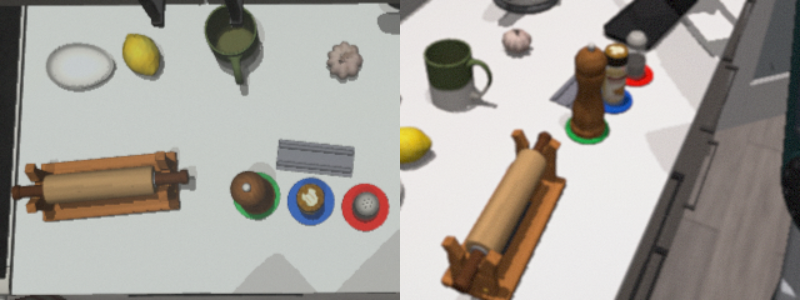

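Top and side views show the mill, jar and shaker upright on their green, blue and red pads, within 2 mm of the start. The pin is level in both slots (barrel top at about 84 mm, as expected), and the mug has not moved.

```bash
python3 -c "
from bench import workorder
print(workorder.sign_off())"
```

```text
the job is handed in; nothing more can be done
None
```

I handed the job in at about 64 s: the pin lies in both stand slots, the mill, jar and shaker stand upright on their original pads within about 2 mm of where they started, and the mug has not moved; sign-off gave no verdict.

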